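# Set the twist-lock sampling mast of a gas calibration stand

### The job

Set the sampling mast on the gas calibration bench to the height marked by the yellow pointer: twist the blue grip bar anticlockwise to free the mast, draw it up, and twist it back clockwise in the notch that brings the orange collar nearest to the pointer's height. Turn it gently home against its stop and keep it pressed there for a moment, then lower it onto the notch and let go so that the lock alone carries it. Feel for the notch and never force the lock; leave the pointer and the other things on the bench where they are.

Things in the scene. Friction and masses are not known exactly. Their poses are not given: they have to be found in the camera images.
- stand: Fixed stand: steel base plate 130 x 190 x 12 mm, upright aluminium tube to 145 mm above the bench, open towards the stand's +x. Origin: on the bench under the mast's vertical axis, z up. A pointer post, 10 mm thick, 264 mm high, stands 98 mm from the axis towards the stand's -y.
- mast: Telescoping inner mast: steel rod, 19 mm in diameter, sliding vertically without play on the stand's axis. Origin on the axis, at bench level when fully down, as at the start; it rises with the mast (0 to 115 mm). 0.34 kg with its head (x 0.7 to 1.4); friction about 1 N: when free and let go it sinks to the bottom.
- twist (a joint): Angle of the mast's head (bar and pin), rad, growing anticlockwise from above, limit 1.15. Bar and pin point 0.5 rad clockwise of the stand's x at 0. Below 0.36 the pin is in a gap of the ladder: locked. Above 0.97 it is clear: the mast slides. Between, it may catch on a tooth. Starts at 0.27 to 0.36 under the lowest tooth. Friction 0.05 N m; stays as left.
- grip_bar (a point): Centre of the blue grip bar on the mast's top: 52 mm long (its x axis), 14 mm thick (y axis), 46 mm high, centre 195 mm above the bench when the mast is down. Pinch across the 14 mm, from above, bar centred. 16 mm below its lower edge is the top of the orange collar.
- collar (a point): Centre of the orange collar disc, 60 mm in diameter, 6 mm thick, on the mast's axis 153 mm above the mast's origin; rises with the mast.
- pointer_tip (a point): Red tip of the yellow pointer clamped on its post, 70 mm from the mast's axis towards the stand's -y, 3 mm thick. Its height marks the height wanted for the collar (188 to 244 mm above the bench). Leave it untouched.
- detector: Yellow portable gas detector lying on the bench, 62 x 110 x 34 mm, origin under its centre. Bystander.
- meter: White handheld meter lying on the bench, 38 x 120 x 20 mm, origin under its centre. Bystander.
- span_can: Green upright gas can, 66 mm in diameter, 150 mm high, origin under its centre. Bystander.
- pin (a point): Tip of the red lock pin, radial, 6 mm in diameter, out to 36 mm from the axis below the bar's +x half, on the mast's head, 30 mm above the mast's origin. A good lock presses it on the hard stop with 7 to 10 N (0.25 to 0.3 N m on the bar) for half a second; over 14 N (0.4 N m) harms the stop, over 22 N in all on teeth and stop harms the lock.
- ladder_mid (a point): Nominal middle of the brass lock ladder, 28 mm from the axis: seven teeth, 6 mm thick, 9 mm gaps; nominal tops 43, 58, 73 .. 133 mm above the bench. An upright wall on the clockwise side is the stop, nominally at twist 0. The real ladder sits up to 2 mm higher or lower and 0.2 rad turned: find it by feel. Pin on a tooth: mast raised by tooth top minus 27 mm.

How it is judged:
On the way, in this order (a step that is already met when the one before it is completed fails the run):
1. the mast is twisted free while still down (value of joint twist above 0.75 rad and height (world z) of mast below 0.012 m), for 0.05 s.
2. the freed mast is drawn up to near the pointer's height (value of joint twist above 0.5 rad and z of collar in the frame of pointer_tip between -0.0135 and 0.017 m), for 0.05 s.
3. twisted home: the pin presses on the stop with at least 5 N for 0.25 s near the pointer's height (value of joint twist below 0.27 rad and contact force between pin and lock_wall above 5 N and z of collar in the frame of pointer_tip between -0.0135 and 0.0155 m), for 0.25 s.
At the end, for the whole second after the job is handed in: The mast is locked (twist below 0.27 rad) in a notch, at rest and released, its collar within 12 mm of the pointer's height (notches are 15 mm apart) (value of joint twist below 0.27 rad and z of collar in the frame of pointer_tip between -0.012 and 0.012 m and linear speed of mast below 0.005 m/s and contact force between the fingers and mast below 0.1 N); the robot touches nothing.
It fails at once if the mast is forced: more than 22 N between the mast and the stand (contact force between mast and stand above 22 N).
It fails at once if the stop is overloaded: the pin presses on it with more than 14 N (contact force between pin and lock_wall above 14 N).
It fails at once if the pointer is shifted by more than 3 mm (distance of pointer_tip from where it was at the start of the episode above 0.003 m).
It fails at once if a bystander is moved by more than 15 mm (distance of any of detector, meter, span_can from where it was at the start of the episode above 0.015 m).
It also fails if it takes over 64 s, if anything falls off the work surface, if the arm or the gripper's body presses on something with over 40 N, if the wrist force passes 120 N, or if a joint passes its speed limit or range.

### The arm

A 6-joint arm with a two-finger parallel gripper is mounted at the origin on the work surface. World frame = base frame: x ahead of the robot, y to its left, z up, the work surface at z = 0. Lengths are in m, angles in rad, forces in N, time in s.
With the tool pointing down it reaches from about 0.325 to 0.925 m from the base axis. Payload 3.1 kg.
Tool frame: the origin (TCP) lies on the centre line of the jaws, within the pads' length; the fingertips stand 14 mm ahead of it and the grasp point (between the pads) lies 5 mm behind it; z points along the fingers, y is the line along which they close (so a half turn about z gives the same grasp; the last joint's range is limited). The gripper opens to 85 mm and grips with 20 to 120 N. Pads are 22 mm wide; open, the fingers measure 114 mm over their backs; the gripper's body (76 mm by 85 mm) begins 54 mm behind the grasp point. The pads swing forward as they close: fully open they stand 13 mm farther back than shut.
Start: joints at [-1.231, 0.217, 1.613, -0, 1.311, -0.112], TCP at [0.273, -0.562, 0.225] pointing down, gripper open.
Joint ranges: [-2.75, 2.75], [-0.78, 2.1], [0.31, 2.55], [-1.13, 4.27], [0.13, 2.63], [-2.58, 2.58]. Speed limits (rad/s): [2.79, 2.79, 3.14, 3.14, 3.14, 3.14].

### API

Orientations are given as a unit quaternion [x, y, z, w].
In Python, from cell import bot gives the robot as it stands.
- The arm moves only by the shell command python3 -m inch 'ROWS' [OPENING] [FORCE]. ROWS is a JSON list of rows, 1 to 8 of them, each an object with the fields trans (a list: dx, dy, dz in m), rot (a list: a rotation vector rx, ry, rz in rad); a field left out counts as zero; each row is the pose to reach, as a shift and turn from the pose commanded when the command began, along the tool's axes at that moment; what a row does not reach only later rows make up. A row lasts 1/8 s, in which the tool goes at most 0.0625 m and 0.188 rad, less where a joint would pass 70% of its speed; a pose out of reach is approached as far as the arm can. OPENING is the opening from 0.0 (shut) to 1.0 (fully open), set as the command begins (- or left out keeps the last). The fingers move at their own pace and stop on an object; FORCE is the grip in N (left out, the last holds). Time passes only in rows, so rows that do not move let the fingers close. It prints the time, the measured TCP pose, the force, the opening and the grip force at its end. Input that does not fit is refused with a message, and nothing moves.
- bot.read_state(): the state, without advancing time (a new reading comes with each control period).
- bot.get_image(name): name is "side" or "top"; returns a dict with "image" (384x512x3 uint8, red, green, blue), "mtx" (3x3 intrinsics, pixels), "view" (4x4, takes a point from world to camera coordinates). Camera axes: x right, y down, z forward; pixel columns grow to the right and rows downward; lengths in m; the calibration is good to about 2 mm. A picture is of the moment at which its call begins. There is no depth.
- bot.finish_job(): hands the job in; it is judged then, once.
The state is a dict: "time_s": time; "joints": joint angles; "dq": joint speeds; "tau": joint torques, N m; "ee_pos": TCP position; "tcp_rot": TCP orientation; "wrist_force": force on the tool from outside, world axes, zero at the start; "wrist_torque": the same for the moment, N m; "width": opening from 0.0 (shut) to 1.0 (fully open); "grip_force": force on a finger pad.
Only numpy, scipy, OpenCV 4.12 (cv2) and the standard library are available. Lean on these libraries where they do the work, as an engineer would, in place of code of your own. Each camera call takes 0.05 s, during which the arm holds its last target. There are 200 camera calls.

## Working session

There is one attempt and no reset: what is moved stays moved. The work goes in short steps, Python scripts to look and compute and a shell command to move; the robot and the scene stay as the last step left them, time stands still between calls to the robot, and variables do not carry over. Pictures are saved under pics/ and viewed, at most 10 in all, crops included, and the job is handed in when it is done.

```bash
mkdir -p pics; ls
python3 - <<'E'
from cell import bot
import cv2,json,numpy as np
s=bot.read_state();print(s)
for n in("side","top"):
    d=bot.get_image(n);cv2.imwrite(f"pics/{n}0.png",d["image"][:,:,::-1]);np.savez(f"pics/{n}.npz",mtx=d["mtx"],view=d["view"]);print(d["mtx"],d["view"])
E
```

```text
pics
{'time_s': 0.0, 'joints': array([-1.23120238e+00,  2.17765361e-01,  1.61492698e+00,  1.08612395e-05,
        1.31128080e+00, -1.12228528e-01]), 'dq': array([ 1.65133002e-03, -1.26656247e-03, -1.19610863e-03, -4.23087525e-05,
        7.59549861e-04,  8.86976718e-05]), 'tau': array([-1.27173476e-03, -3.96847486e+01, -3.03854156e+01, -2.37114955e-04,
        9.79975186e-03,  6.72381319e-06]), 'ee_pos': array([ 0.27260972, -0.56149903,  0.22346506]), 'tcp_rot': array([ 9.74590023e-01,  2.23993016e-01, -1.29805837e-04, -1.18315785e-03]), 'wrist_force': array([-0.24283855,  1.25176766, -0.17986742]), 'wrist_torque': array([-0.03606857,  0.01773602, -0.02550313]), 'grip_force': 0.0, 'width': 1.0004868280570134}
[[357.55141593   0.         261.27162892]
 [  0.         357.55141593 189.22532383]
 [  0.           0.           1.        ]] [[-0.7485518  -0.66284087  0.01766881  0.3970422 ]
 [-0.41580019  0.4484766  -0.79118831  0.35421352]
 [ 0.5165079  -0.59959213 -0.61131732  0.91715194]
 [ 0.          0.          0.          1.        ]]
[[420.68484845   0.         257.93081481]
 [  0.         420.68484845 192.84863776]
 [  0.           0.           1.        ]] [[-0.00480994 -0.99998014  0.00407342 -0.00174192]
 [-0.9881376   0.00412763 -0.15351564  0.58779773]
 [ 0.15349577 -0.0047635  -0.98813782  1.21260422]
 [ 0.          0.          0.          1.        ]]
```

View pics/side0.png

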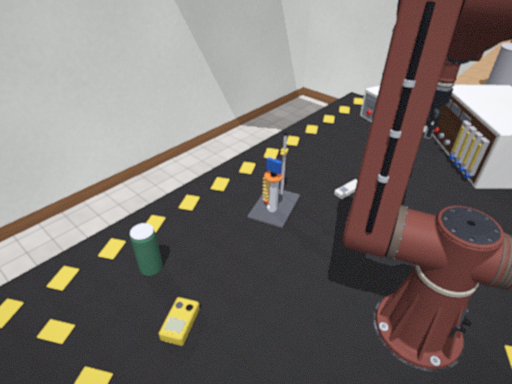

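View pics/top0.png

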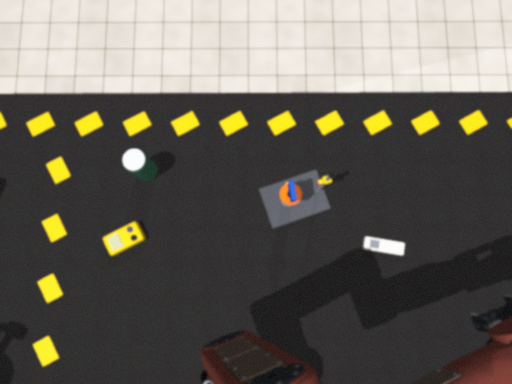

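The side view shows the stand around (275,190), with the blue bar at (274,164) and the pointer post at (284,165). The top view shows the stand around (295,197), the bar at (292,190) and the pointer at (325,181). I'll enlarge both.

Run:
```python
import cv2,numpy as np
a=cv2.imread("pics/side0.png")[130:230,240:310];b=cv2.imread("pics/top0.png")[160:235,250:350]
a=cv2.resize(a,None,fx=6,fy=6,interpolation=cv2.INTER_CUBIC)
b=cv2.resize(b,None,fx=8,fy=8,interpolation=cv2.INTER_CUBIC)
cv2.imwrite("pics/sc.png",a);cv2.imwrite("pics/tc.png",b)
```

```text
(no output)
```

View pics/sc.png

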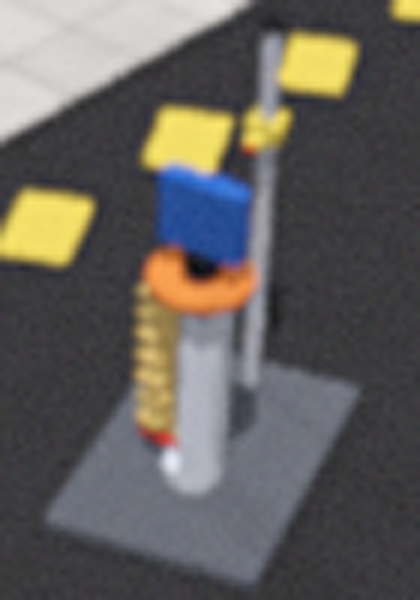

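View pics/tc.png

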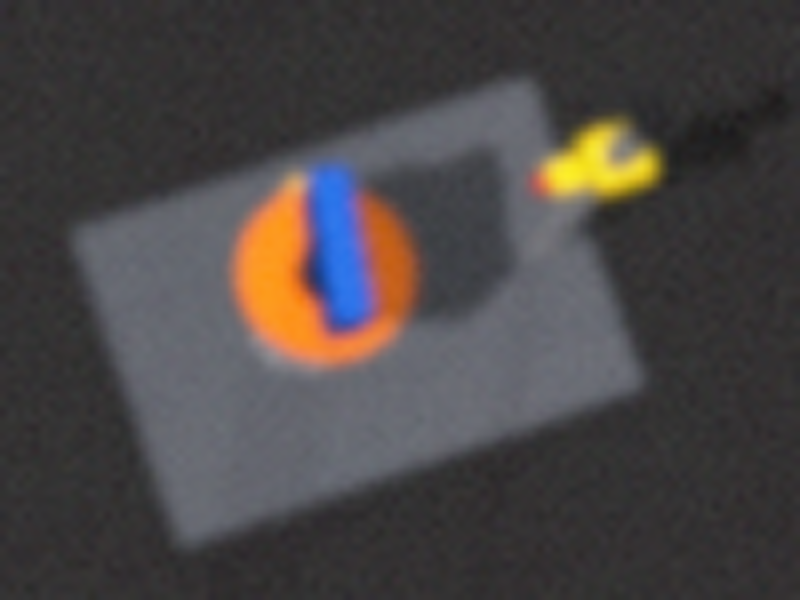

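Top crop: the collar is centred at (326,272), the bar's top face at (341,246), the red tip at (540,184), and the plate corners at (72,230), (530,78), (645,382), (183,548). Side crop: the collar is at about (199,280) and the red tip at (248,148).

```bash
cat > h.py <<'E'
import numpy as np
from scipy.optimize import least_squares
C={n:np.load(f"pics/{n}.npz") for n in("side","top")}
def proj(n,p):
    c=C[n];q=c["view"][:3,:3]@p+c["view"][:3,3];u=c["mtx"]@q;return u[:2]/u[2]
def onz(n,uv,z):
    c=C[n];R=c["view"][:3,:3];o=-R.T@c["view"][:3,3];d=R.T@np.linalg.solve(c["mtx"],[*uv,1]);return o+d*(z-o[2])/d[2]
def tri(a,b): return least_squares(lambda p:np.r_[proj("top",p)-a,proj("side",p)-b],[.6,-.1,.2])
def T(x,y):return np.array([(x+.5)/8-.5+250,(y+.5)/8-.5+160])
def S(x,y):return np.array([(x+.5)/6-.5+240,(y+.5)/6-.5+130])
E
python3 - <<'E'
from h import *
np.set_printoptions(precision=4,suppress=True)
for a,b in(((326,272),(199,280)),((540,184),(248,148))):
    r=tri(T(*a),S(*b));print("tri",r.x,r.fun)
ax=onz("top",T(326,272),.156);print("collar top@.156",ax,"side",onz("side",S(199,280),.156))
print("bar ctr",onz("top",T(341,246),.218))
c=[onz("top",T(*p),.012) for p in((72,230),(530,78),(645,382),(183,548))]
print(c)
for i in range(4):
    d=c[(i+1)%4]-c[i];print(np.linalg.norm(d),np.arctan2(d[1],d[0]))
b=[onz("top",T(*p),.218) for p in((307,165),(350,165),(375,322),(330,332))]
d=(b[0]+b[1]-b[2]-b[3])/2;print("bar",np.linalg.norm(d),np.arctan2(d[1],d[0]))
for z in(.18,.19,.2,.21,.22,.23,.24):
  q=onz("top",T(540,184),z)-ax;print(z,np.hypot(*q[:2]),np.arctan2(q[1],q[0]),proj("side",onz("top",T(540,184),z)),S(248,148))
E
```

```text
tri [ 0.5682 -0.0932  0.1504] [ 0.2371  0.3297 -0.483  -0.0669]
tri [ 0.5908 -0.1605  0.1948] [ 0.173   0.2441 -0.3769 -0.0499]
collar top@.156 [ 0.5683 -0.0921  0.156 ] side [ 0.5619 -0.0879  0.156 ]
bar ctr [ 0.5672 -0.0919  0.218 ]
[array([ 0.6071, -0.0066,  0.012 ]), array([ 0.666 , -0.1843,  0.012 ]), array([ 0.5473, -0.2252,  0.012 ]), array([ 0.4848, -0.048 ,  0.012 ])]
0.18726517033133472 -1.2504969980554181
0.12557600063211513 -2.809956781539953
0.18789832902183343 1.9102167582843117
0.1291631689299639 0.32668475984317213
bar 0.053355865098568225 0.12826621738102487
0.18 0.07477803935538073 -1.2181629985648788 [279.8845 157.3491] [280.9167 154.25  ]
0.19 0.07277907828652615 -1.234345880492307 [280.1686 155.2074] [280.9167 154.25  ]
0.2 0.07080025028001927 -1.2514380557234144 [280.4565 153.0372] [280.9167 154.25  ]
0.21 0.06884329146885744 -1.2695074980326866 [280.7483 150.8381] [280.9167 154.25  ]
0.22 0.06691012074338513 -1.288627615517441 [281.044  148.6094] [280.9167 154.25  ]
0.23 0.0650028604955069 -1.3088775178942025 [281.3436 146.3506] [280.9167 154.25  ]
0.24 0.06312385939070826 -1.3303422203057016 [281.6474 144.061 ] [280.9167 154.25  ]
```

Collar, bar and plate agree: the axis is at about (0.567, -0.092), stand yaw is about 0.324, and the bar is at 0.128, so twist is about 0.30. The tip is 71 mm out at the right bearing, at z ≈ 0.197–0.200. Tool yaw is now 0.452, so I need a shift of about (0.470, -0.294) in tool axes and a turn of +0.324.

```bash
python3 -m inch '[{"trans": [0, 0, -0.055]}, {"trans": [0.01, -0.01, -0.11]}, {"trans": [0.06, -0.04, -0.12]}, {"trans": [0.11, -0.07, -0.12]}, {"trans": [0.16, -0.1, -0.12]}, {"trans": [0.21, -0.13, -0.12]}, {"trans": [0.26, -0.163, -0.12]}, {"trans": [0.31, -0.194, -0.12]}]' 0.5 40
python3 -m inch '[{"trans": [0.05, -0.03, 0], "rot": [0, 0, 0.1]}, {"trans": [0.1, -0.06, 0], "rot": [0, 0, 0.2]}, {"trans": [0.145, -0.09, 0], "rot": [0, 0, 0.28]}, {"trans": [0.16, -0.1, 0], "rot": [0, 0, 0.324]}, {"trans": [0.16, -0.1, 0], "rot": [0, 0, 0.324]}, {"trans": [0.16, -0.1, 0], "rot": [0, 0, 0.324]}]'
```

```text
time_s: 1.1
ee_pos: [0.4676, -0.2505, 0.3443]
tcp_rot: [0.975, 0.224, -0.0, -0.0]
wrist_force: [0.9, 0.4, -0.5]
width: 0.495
grip_force: 0.0
time_s: 1.85
ee_pos: [0.5669, -0.0933, 0.3444]
tcp_rot: [0.998, 0.064, -0.001, 0.0]
wrist_force: [0.8, -0.3, -0.0]
width: 0.501
grip_force: 0.0
```

```bash
python3 -m inch '[{"trans": [0, -0.001, 0.045]}, {"trans": [0, -0.001, 0.09]}, {"trans": [0, -0.001, 0.1]}, {"trans": [0, -0.001, 0.1]}]'
python3 - <<'E'
from cell import bot
import cv2,numpy as np
a=bot.get_image("side")["image"][110:220,230:330,::-1]
b=bot.get_image("top")["image"][150:225,250:350,::-1]
a=cv2.resize(a,(400,440),interpolation=2);b=cv2.resize(b,(400,300),interpolation=2)
o=np.zeros((440,800,3),np.uint8);o[:,:400]=a;o[:300,400:]=b;cv2.imwrite("pics/h1.png",o)
E
```

```text
time_s: 2.35
ee_pos: [0.5669, -0.0925, 0.2449]
tcp_rot: [0.998, 0.063, -0.0, -0.0]
wrist_force: [0.2, 0.2, 1.3]
width: 0.499
grip_force: 0.0
```

View pics/h1.png

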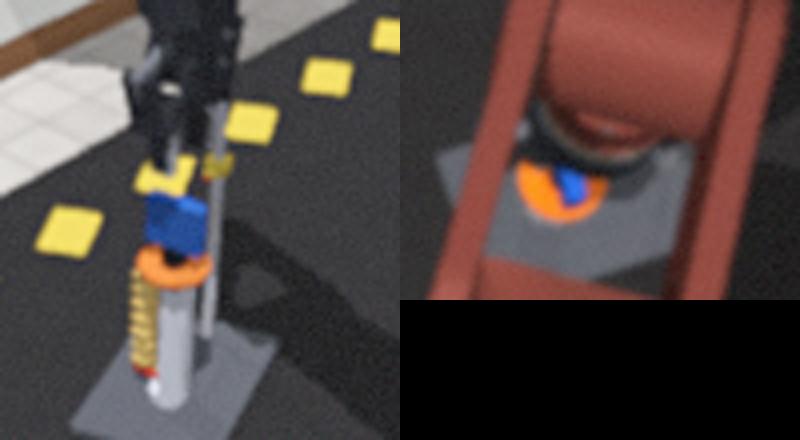

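The fingers sit above the bar: in the side half, the near finger is at (165,150) and the bar top at (178,200). The post, at (212,160), is clear of them. I'll descend and then close.

```bash
python3 -m inch '[{"trans": [0, 0, 0.02]}, {"trans": [0, 0, 0.04]}, {"trans": [0, 0, 0.054]}, {"trans": [0, 0, 0.054]}]'; python3 -m inch '[{}, {}, {}, {}]' 0.0 30; python3 -c "
from cell import bot
s=bot.read_state();print(s['wrist_torque'],s['wrist_force'])"
```

```text
time_s: 2.95
ee_pos: [0.5656, -0.091, 0.1881]
tcp_rot: [0.998, 0.064, -0.002, -0.001]
wrist_force: [0.2, 0.4, 0.8]
width: 0.5
grip_force: 0.0
time_s: 3.45
ee_pos: [0.5679, -0.0917, 0.1917]
tcp_rot: [0.998, 0.064, 0.001, 0.0]
wrist_force: [0.3, 1.2, 1.4]
width: 0.161
grip_force: 32.9
[ 0.02680741 -0.04536619 -0.00221768] [0.31382825 1.21694847 1.42975264]
```

```bash
cat > st.py <<'E'
from cell import bot
import numpy as np
s=bot.read_state();q=s['tcp_rot'];yaw=2*np.arctan2(q[1],q[0])
yaw=(yaw+np.pi)%(2*np.pi)-np.pi
print("yaw %.3f twist~ %.3f"%(yaw,yaw-.324+.5),"p",s['ee_pos'].round(4),"F",s['wrist_force'].round(2),"T",s['wrist_torque'].round(3),s['width'].round(3),round(s['time_s'],2))
E
python3 -m inch '[{"rot": [0, 0, -0.1]}, {"rot": [0, 0, -0.2]}, {"rot": [0, 0, -0.3]}, {"rot": [0, 0, -0.3]}]' >/dev/null; python3 st.py
python3 -m inch '[{"rot": [0, 0, -0.12]}, {"rot": [0, 0, -0.24]}, {"rot": [0, 0, -0.36]}, {"rot": [0, 0, -0.46]}, {"rot": [0, 0, -0.46]}]' >/dev/null; python3 st.py
```

```text
Traceback (most recent call last):
  File "st.py", line 5, in <module>
    print("yaw %.3f twist~ %.3f"%(yaw,yaw-.324+.5),"p",s['ee_pos'].round(4),"F",s['wrist_force'].round(2),"T",s['wrist_torque'].round(3),s['width'].round(3),round(s['time_s'],2))
                                                                                                                                         ^^^^^^^^^^^^^^^^
AttributeError: 'float' object has no attribute 'round'
Traceback (most recent call last):
  File "st.py", line 5, in <module>
    print("yaw %.3f twist~ %.3f"%(yaw,yaw-.324+.5),"p",s['ee_pos'].round(4),"F",s['wrist_force'].round(2),"T",s['wrist_torque'].round(3),s['width'].round(3),round(s['time_s'],2))
                                                                                                                                         ^^^^^^^^^^^^^^^^
AttributeError: 'float' object has no attribute 'round'
```

```bash
sed -i "s/s\['width'\].round(3)/round(s['width'],3)/" st.py; python3 st.py
```

```text
yaw 0.886 twist~ 1.062 p [ 0.5678 -0.0916  0.1917] F [-0.3   0.99  4.47] T [0.209 0.026 0.014] 0.153 4.58
```

```bash
python3 -m inch '[{"trans": [0, 0, -0.008]}, {"trans": [0, 0, -0.018]}, {"trans": [0, 0, -0.028]}, {"trans": [0, 0, -0.038]}, {"trans": [0, 0, -0.0475]}, {"trans": [0, 0, -0.0475]}, {"trans": [0, 0, -0.0475]}]'; python3 st.py
python3 - <<'E'
from cell import bot
import cv2,numpy as np
a=bot.get_image("side")["image"][120:200,230:330,::-1]
cv2.imwrite("pics/h2.png",cv2.resize(a,(800,640),interpolation=2)[:600])
E
```

```text
time_s: 5.45
ee_pos: [0.5675, -0.0916, 0.2386]
tcp_rot: [0.903, 0.429, 0.0, 0.0]
wrist_force: [3.6, 0.7, -2.5]
width: 0.156
grip_force: 32.2
yaw 0.888 twist~ 1.064 p [ 0.5675 -0.0916  0.2386] F [ 3.61  0.69 -2.51] T [ 0.101 -0.824  0.011] 0.156 5.45
```

View pics/h2.png

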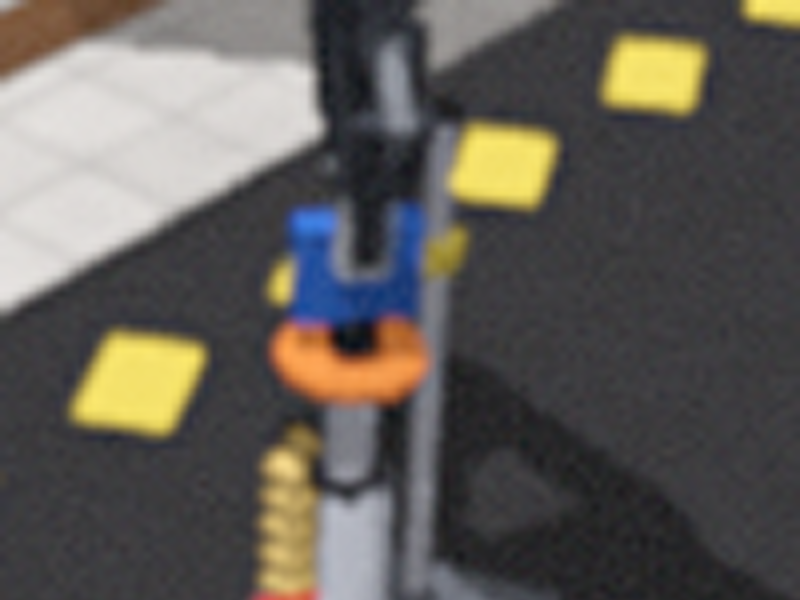

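The mast is up: the collar is at (351,360) in this crop and the pointer clamp at (448,250), with the tip hidden behind the bar. I'll check the tip height against the collar, corrected for camera bias.

Run:
```python
from h import *
ax=np.array([.5676,-.0918]);tip=ax+.07*np.array([np.cos(-1.2465),np.sin(-1.2465)])
b=S(199,280)-proj("side",np.r_[ax,.1545]);print("bias side",b)
b2=np.array([(351.5)/8-.5+230,(360.5)/8-.5+120])-proj("side",np.r_[ax,.1545+.0469]);print("bias now",b2)
bt=T(326,272)-proj("top",np.r_[ax,.156]);print("bias top",bt)
for z in np.arange(.19,.211,.004):
    print(round(z,3),(proj("side",np.r_[tip,z])+b-S(248,148)).round(2),(proj("top",np.r_[tip,z])+bt-T(540,184)).round(2))
```

```text
bias side [0.56392431 0.82801143]
bias now [0.71807391 1.10232003]
bias top [ 0.09234568 -0.24183421]
0.19 [-0.12  2.35] [-0.87  0.65]
0.194 [-0.06  1.34] [-0.65  0.38]
0.198 [-0.    0.32] [-0.44  0.11]
0.202 [ 0.06 -0.7 ] [-0.22 -0.15]
0.206 [ 0.12 -1.73] [-0.01 -0.43]
0.21 [ 0.18 -2.76] [ 0.21 -0.7 ]
```

Tip z ≈ 0.200, so I want the third notch (collar about 0.199, raise about 46–49 mm). I'll go up 0.6 mm to mid-gap, then twist clockwise in small steps and watch the torque.

```bash
python3 -m inch '[{"trans": [0, 0, -0.0006], "rot": [0, 0, 0.04]}, {"trans": [0, 0, -0.0006], "rot": [0, 0, 0.08]}, {"trans": [0, 0, -0.0006], "rot": [0, 0, 0.08]}]' >/dev/null; python3 st.py
python3 -m inch '[{"rot": [0, 0, 0.03]}, {"rot": [0, 0, 0.06]}, {"rot": [0, 0, 0.06]}]' >/dev/null; python3 st.py
python3 -m inch '[{"rot": [0, 0, 0.03]}, {"rot": [0, 0, 0.06]}, {"rot": [0, 0, 0.06]}]' >/dev/null; python3 st.py
```

```text
yaw 0.808 twist~ 0.984 p [ 0.5674 -0.0916  0.2385] F [ 4.56 -1.16 -4.43] T [ 0.019 -0.995 -0.12 ] 0.154 5.88
yaw 0.748 twist~ 0.924 p [ 0.5674 -0.0916  0.2385] F [ 5.51 -0.24 -4.6 ] T [ 0.105 -0.905 -0.046] 0.156 6.25
yaw 0.688 twist~ 0.864 p [ 0.5674 -0.0916  0.2385] F [ 5.4   0.62 -4.39] T [ 0.012 -0.896 -0.022] 0.155 6.62
```

```bash
for i in 1 2; do :; done
python3 -m inch '[{"rot": [0, 0, 0.03]}, {"rot": [0, 0, 0.06]}, {"rot": [0, 0, 0.06]}]' >/dev/null; python3 st.py
python3 -m inch '[{"rot": [0, 0, 0.03]}, {"rot": [0, 0, 0.06]}, {"rot": [0, 0, 0.06]}]' >/dev/null; python3 st.py
```

```text
yaw 0.628 twist~ 0.804 p [ 0.5674 -0.0916  0.2385] F [ 5.21  0.77 -3.66] T [ 0.069 -0.943 -0.063] 0.153 7.0
yaw 0.568 twist~ 0.744 p [ 0.5675 -0.0916  0.2385] F [ 5.43  0.45 -3.98] T [ 0.053 -0.874 -0.079] 0.155 7.38
```

```bash
python3 -m inch '[{"rot": [0, 0, 0.03]}, {"rot": [0, 0, 0.06]}, {"rot": [0, 0, 0.06]}]' >/dev/null; python3 st.py
python3 -m inch '[{"rot": [0, 0, 0.03]}, {"rot": [0, 0, 0.06]}, {"rot": [0, 0, 0.06]}]' >/dev/null; python3 st.py
python3 -m inch '[{"rot": [0, 0, 0.03]}, {"rot": [0, 0, 0.06]}, {"rot": [0, 0, 0.06]}]' >/dev/null; python3 st.py
```

```text
yaw 0.508 twist~ 0.684 p [ 0.5675 -0.0916  0.2385] F [ 5.66 -0.25 -3.82] T [ 0.024 -0.858 -0.049] 0.161 7.75
yaw 0.448 twist~ 0.624 p [ 0.5675 -0.0916  0.2386] F [ 5.03  0.35 -3.88] T [ 0.01  -0.885 -0.062] 0.16 8.12
yaw 0.388 twist~ 0.564 p [ 0.5674 -0.0916  0.2388] F [ 5.03  0.75 -4.07] T [ 0.043 -0.907 -0.038] 0.157 8.5
```

```bash
python3 -m inch '[{"rot": [0, 0, 0.02]}, {"rot": [0, 0, 0.04]}, {"rot": [0, 0, 0.04]}]' >/dev/null; python3 st.py
python3 -m inch '[{"rot": [0, 0, 0.02]}, {"rot": [0, 0, 0.04]}, {"rot": [0, 0, 0.04]}]' >/dev/null; python3 st.py
python3 -m inch '[{"rot": [0, 0, 0.02]}, {"rot": [0, 0, 0.04]}, {"rot": [0, 0, 0.04]}]' >/dev/null; python3 st.py
```

```text
yaw 0.348 twist~ 0.524 p [ 0.5675 -0.0916  0.2389] F [ 5.16  0.68 -3.72] T [ 0.113 -0.91  -0.027] 0.154 8.88
yaw 0.308 twist~ 0.484 p [ 0.5674 -0.0917  0.2389] F [ 5.5   0.02 -4.23] T [ 0.059 -0.914 -0.007] 0.155 9.25
yaw 0.268 twist~ 0.444 p [ 0.5675 -0.0917  0.2389] F [ 5.58 -0.11 -2.95] T [ 0.083 -0.897 -0.026] 0.155 9.62
```

```bash
python3 -m inch '[{"rot": [0, 0, 0.02]}, {"rot": [0, 0, 0.04]}, {"rot": [0, 0, 0.04]}]' >/dev/null; python3 st.py
python3 -m inch '[{"rot": [0, 0, 0.02]}, {"rot": [0, 0, 0.04]}, {"rot": [0, 0, 0.04]}]' >/dev/null; python3 st.py
python3 -m inch '[{"rot": [0, 0, 0.02]}, {"rot": [0, 0, 0.04]}, {"rot": [0, 0, 0.04]}]' >/dev/null; python3 st.py
python3 -m inch '[{"rot": [0, 0, 0.02]}, {"rot": [0, 0, 0.03]}, {"rot": [0, 0, 0.03]}]' >/dev/null; python3 st.py
```

```text
yaw 0.228 twist~ 0.404 p [ 0.5675 -0.0916  0.2389] F [ 4.68 -0.2  -3.25] T [ 0.102 -0.896 -0.063] 0.157 10.0
yaw 0.188 twist~ 0.364 p [ 0.5675 -0.0917  0.2389] F [ 4.96  0.63 -3.34] T [ 0.06  -0.875 -0.028] 0.163 10.38
yaw 0.148 twist~ 0.324 p [ 0.5675 -0.0917  0.2389] F [ 4.33 -0.42 -2.36] T [ 0.069 -0.899 -0.004] 0.158 10.75
yaw 0.118 twist~ 0.294 p [ 0.5675 -0.0917  0.2389] F [ 5.27 -0.13 -3.12] T [ 0.083 -0.857  0.072] 0.157 11.12
```

```bash
python3 -m inch '[{"rot": [0, 0, 0.015]}, {"rot": [0, 0, 0.015]}]' >/dev/null; python3 st.py
python3 -m inch '[{"rot": [0, 0, 0.015]}, {"rot": [0, 0, 0.015]}]' >/dev/null; python3 st.py
python3 -m inch '[{"rot": [0, 0, 0.015]}, {"rot": [0, 0, 0.015]}]' >/dev/null; python3 st.py
```

```text
yaw 0.103 twist~ 0.279 p [ 0.5675 -0.0917  0.2389] F [ 5.07  0.02 -3.45] T [ 0.036 -0.811  0.065] 0.154 11.38
yaw 0.088 twist~ 0.264 p [ 0.5675 -0.0917  0.2389] F [ 6.29  0.73 -4.01] T [ 0.035 -0.835 -0.01 ] 0.16 11.62
yaw 0.073 twist~ 0.249 p [ 0.5675 -0.0917  0.2389] F [ 4.75  0.89 -3.52] T [ 0.045 -0.894  0.045] 0.152 11.88
```

```bash
python3 -m inch '[{"rot": [0, 0, 0.02]}, {"rot": [0, 0, 0.02]}]' >/dev/null; python3 st.py
python3 -m inch '[{"rot": [0, 0, 0.02]}, {"rot": [0, 0, 0.02]}]' >/dev/null; python3 st.py
python3 -m inch '[{"rot": [0, 0, 0.02]}, {"rot": [0, 0, 0.02]}]' >/dev/null; python3 st.py
```

```text
yaw 0.053 twist~ 0.229 p [ 0.5675 -0.0917  0.2389] F [ 5.01 -0.4  -3.94] T [ 0.016 -0.861 -0.003] 0.154 12.12
yaw 0.033 twist~ 0.209 p [ 0.5675 -0.0917  0.2389] F [ 5.3   0.41 -3.49] T [ 0.021 -0.911 -0.097] 0.155 12.38
yaw 0.013 twist~ 0.189 p [ 0.5675 -0.0917  0.2389] F [ 4.43  0.27 -3.54] T [ 0.056 -0.816  0.02 ] 0.156 12.62
```

```bash
python3 -m inch '[{"rot": [0, 0, 0.015]}, {"rot": [0, 0, 0.015]}]' >/dev/null; python3 st.py
python3 -m inch '[{"rot": [0, 0, 0.015]}, {"rot": [0, 0, 0.015]}]' >/dev/null; python3 st.py
python3 -m inch '[{"rot": [0, 0, 0.015]}, {"rot": [0, 0, 0.015]}]' >/dev/null; python3 st.py
```

```text
yaw -0.002 twist~ 0.174 p [ 0.5675 -0.0917  0.2389] F [ 4.81 -0.56 -3.16] T [ 0.043 -0.883 -0.015] 0.154 12.88
yaw -0.017 twist~ 0.159 p [ 0.5675 -0.0917  0.2389] F [ 5.08 -0.48 -2.92] T [ 0.101 -0.921 -0.064] 0.157 13.12
yaw -0.032 twist~ 0.144 p [ 0.5675 -0.0917  0.2389] F [ 5.31  1.58 -4.08] T [ 0.039 -0.946  0.008] 0.156 13.38
```

```bash
python3 -m inch '[{"rot": [0, 0, 0.015]}, {"rot": [0, 0, 0.015]}]' >/dev/null; python3 st.py
python3 -m inch '[{"rot": [0, 0, 0.015]}, {"rot": [0, 0, 0.015]}]' >/dev/null; python3 st.py
```

```text
yaw -0.047 twist~ 0.129 p [ 0.5675 -0.0917  0.2389] F [ 5.29 -0.21 -3.92] T [ 0.005 -0.915 -0.004] 0.153 13.62
yaw -0.062 twist~ 0.114 p [ 0.5675 -0.0917  0.2389] F [ 4.51  0.05 -4.01] T [ 0.007 -0.857  0.012] 0.153 13.88
```

```bash
python3 -m inch '[{"rot": [0, 0, 0.015]}, {"rot": [0, 0, 0.015]}]' >/dev/null; python3 st.py
python3 -m inch '[{"rot": [0, 0, 0.015]}, {"rot": [0, 0, 0.015]}]' >/dev/null; python3 st.py
```

```text
yaw -0.077 twist~ 0.099 p [ 0.5675 -0.0917  0.2389] F [ 5.5   0.17 -3.42] T [ 0.054 -0.868  0.092] 0.158 14.12
yaw -0.092 twist~ 0.084 p [ 0.5675 -0.0917  0.2389] F [ 4.62 -0.11 -2.55] T [ 0.079 -0.899  0.135] 0.156 14.38
```

```bash
python3 -m inch '[{"rot": [0, 0, 0.015]}, {"rot": [0, 0, 0.015]}]' >/dev/null; python3 st.py
python3 -m inch '[{"rot": [0, 0, 0.015]}, {"rot": [0, 0, 0.015]}]' >/dev/null; python3 st.py
```

```text
yaw -0.107 twist~ 0.069 p [ 0.5675 -0.0916  0.2389] F [ 5.38 -0.4  -3.42] T [ 0.056 -0.904  0.193] 0.156 14.62
yaw -0.121 twist~ 0.055 p [ 0.5675 -0.0916  0.2389] F [ 6.1   0.65 -3.47] T [ 0.051 -0.856  0.247] 0.157 14.88
```

```bash
python3 -m inch '[{"rot": [0, 0, 0.015]}, {"rot": [0, 0, 0.015]}]' >/dev/null; python3 st.py
```

```text
yaw -0.136 twist~ 0.040 p [ 0.5675 -0.0916  0.2389] F [ 4.97  0.76 -3.45] T [ 0.126 -0.863  0.266] 0.153 15.12
```

Contact began near twist 0.105. The torque rise over baseline is about 0.27 N m, or roughly 9 N on the stop. I'll hold here and average.

```bash
for k in 1; do python3 -m inch '[{}, {}]' >/dev/null; python3 st.py; done
python3 -m inch '[{}, {}]' >/dev/null; python3 st.py
python3 -m inch '[{}, {}]' >/dev/null; python3 st.py
```

```text
yaw -0.136 twist~ 0.040 p [ 0.5675 -0.0916  0.2389] F [ 4.61  0.78 -2.99] T [ 0.096 -0.847  0.317] 0.157 15.38
yaw -0.136 twist~ 0.040 p [ 0.5675 -0.0916  0.2389] F [ 4.91 -0.05 -3.68] T [ 0.024 -0.91   0.289] 0.159 15.62
yaw -0.136 twist~ 0.040 p [ 0.5675 -0.0916  0.2389] F [ 5.39  1.28 -2.54] T [ 0.033 -0.853  0.279] 0.151 15.88
```

The mean is about 0.29, or roughly 10 N, so I'll ease off a touch and hold. Then I'll unload the stop and lower in small steps onto the tooth.

```bash
python3 -m inch '[{"rot": [0, 0, -0.012]}, {"rot": [0, 0, -0.012]}, {"rot": [0, 0, -0.012]}, {"rot": [0, 0, -0.012]}, {"rot": [0, 0, -0.012]}]' >/dev/null; python3 st.py
python3 -m inch '[{"rot": [0, 0, -0.025]}, {"rot": [0, 0, -0.05]}, {"rot": [0, 0, -0.05]}]' >/dev/null; python3 st.py
python3 -m inch '[{"trans": [0, 0, 0.0005]}, {"trans": [0, 0, 0.0005]}]' >/dev/null; python3 st.py
python3 -m inch '[{"trans": [0, 0, 0.0005]}, {"trans": [0, 0, 0.0005]}]' >/dev/null; python3 st.py
```

```text
yaw -0.124 twist~ 0.052 p [ 0.5675 -0.0916  0.2389] F [ 5.3  -0.15 -2.34] T [ 0.143 -0.886  0.282] 0.157 16.5
yaw -0.075 twist~ 0.101 p [ 0.5675 -0.0917  0.2389] F [ 5.05  1.41 -3.58] T [ 0.08  -0.912  0.135] 0.156 16.88
yaw -0.075 twist~ 0.101 p [ 0.5675 -0.0917  0.2389] F [ 4.62 -0.42 -2.  ] T [ 0.082 -0.793  0.175] 0.157 17.12
yaw -0.075 twist~ 0.101 p [ 0.5676 -0.0917  0.2388] F [3.47 0.97 1.77] T [ 0.102 -0.635  0.064] 0.158 17.38
```

```bash
python3 -m inch '[{"trans": [0, 0, 0.0005]}, {"trans": [0, 0, 0.0005]}]' >/dev/null; python3 st.py
python3 -m inch '[{"trans": [0, 0, 0.0005]}, {"trans": [0, 0, 0.0005]}]' >/dev/null; python3 st.py
```

```text
yaw -0.075 twist~ 0.101 p [ 0.5676 -0.0917  0.2386] F [3.44 1.05 5.83] T [ 0.142 -0.447  0.124] 0.159 17.62
yaw -0.075 twist~ 0.101 p [ 0.5677 -0.0917  0.2386] F [2.46 1.55 6.19] T [ 0.156 -0.332  0.071] 0.153 17.88
```

The mast is resting firmly on the tooth. I'll unload, open and retreat.

```bash
python3 -m inch '[{"trans": [0, 0, -0.0008], "rot": [0, 0, -0.01]}, {"trans": [0, 0, -0.0008], "rot": [0, 0, -0.01]}]' >/dev/null; python3 st.py
python3 -m inch '[{}, {}, {}, {}]' 0.45 >/dev/null; python3 st.py
python3 -m inch '[{"trans": [0, 0, -0.02]}, {"trans": [0, 0, -0.05]}, {"trans": [0, 0, -0.09]}, {"trans": [-0.03, 0, -0.12]}, {"trans": [-0.08, 0, -0.12]}, {"trans": [-0.13, 0, -0.12]}, {"trans": [-0.15, 0, -0.12]}, {"trans": [-0.15, 0, -0.12]}]' >/dev/null; python3 st.py
python3 - <<'E'
from cell import bot
import cv2,numpy as np
a=bot.get_image("side")["image"][120:220,230:330,::-1]
b=bot.get_image("top")["image"][150:225,250:350,::-1]
o=np.zeros((400,800,3),np.uint8);o[:,:400]=cv2.resize(a,(400,400),interpolation=2);o[:300,400:]=cv2.resize(b,(400,300),interpolation=2);cv2.imwrite("pics/h3.png",o)
E
```

```text
yaw -0.065 twist~ 0.111 p [ 0.5676 -0.0917  0.2386] F [2.83 0.74 6.23] T [ 0.147 -0.461  0.013] 0.155 18.12
yaw -0.065 twist~ 0.111 p [ 0.5667 -0.0916  0.237 ] F [-0.05  0.49  0.22] T [ 0.001  0.006 -0.04 ] 0.449 18.62
yaw -0.066 twist~ 0.110 p [ 0.4172 -0.0819  0.3598] F [0.08 0.21 0.41] T [ 0.001 -0.044  0.056] 0.448 19.62
```

View pics/h3.png

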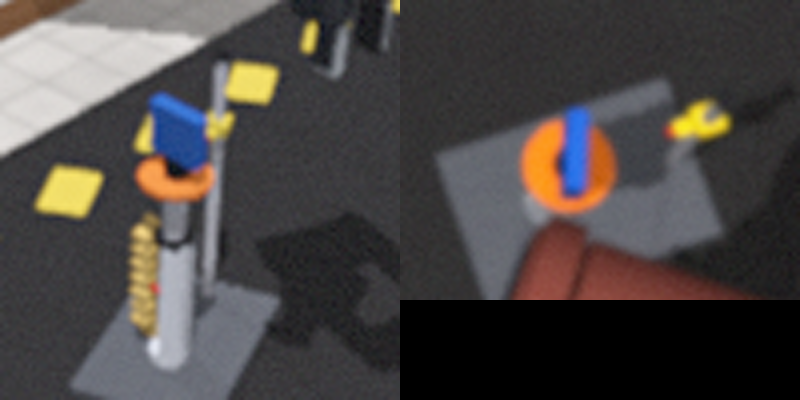

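The mast holds on its own: the collar at (175,180) in the side half is in the same place as when it was held, the red pin shows in the ladder at (155,288), and the pointer is untouched. I'm handing in.

```bash
python3 -c "
from cell import bot
print(bot.finish_job())"
```

```text
the job is handed in; nothing more can be done
None
```

The mast is locked in the third notch with its collar within a few millimetres of the pointer's height (about 0.200 m). I pressed it home at about 10 N, lowered it onto the tooth and released it, then handed the job in; no verdict was returned.

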